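# Open a spring clip around the job card at the parts counter

## Task

At the parts counter, first turn the swivel card stand by its grip bar until the card's free upright edge points along the raised tongue-shaped mark on the foot, right above it. Then pick up the steel spring clip by its handles, squeeze it wide open and bring its jaws around that free upright edge, one jaw on each side and the edge well inside the mouth, not touching the card. Finish holding it there, off the counter and gaping, ready for a slip to be slid in; do not let go, and leave the bin, can and carton where they are.

Things in the scene. Friction and masses are not known exactly. Their poses are not given: they have to be found in the camera images.
- stand: fixed round foot of the card stand, dark steel, 156 mm across and 12 mm high; origin at the centre of its underside on the counter, which lies on the swivel axis (vertical). Its own x axis points from the swivel axis to the raised mark.
- stand_mark (a point): middle of the top of the raised mark, a straight white tongue fixed to the foot: 12 mm wide, from 58 to 112 mm out from the swivel axis, its top 20 mm above the counter; this point is 85 mm out from the axis
- swivel (a joint): angle of the stand's turning top about the vertical swivel axis, rad: 0 when the card's free edge points at the mark, positive counter-clockwise from above, range -1.7 to 1.7. Light friction (about 0.08 N m); stays where it is left. The top is a disc of 110 mm diameter (12 to 22 mm above the counter), a post with a grip bar on the axis, and the card.
- swivel_grip (a point): centre of the black grip bar on the swivel axis, 101 mm above the counter; the bar is 32 mm long (along the line to the card's free edge, this point's x axis), 12 mm thick, 32 mm high (85 to 117 mm above the counter). Turning it turns the card. The card begins 28 mm from the axis and is lower than the bar's top.
- card_edge (a point): middle of the card's free upright edge, 115 mm out from the swivel axis, 73 mm up; x points out along the card, y square to its faces, z up. Stiff white card with grey lines, 3 mm thick, upright, 28 to 115 mm from the axis, 38 to 108 mm above the counter; an aluminium holder 14 mm wide grips its foot up to 44 mm above the counter and 75 mm from the axis.
- clip_handles (a point): midway between the handles of the loose spring clip, half-way up (15 mm), 34 mm behind the pivot pin. Clip shut: x axis points to the mouth; jaw tips 79 mm ahead, handle ends 19 mm behind; handles' outer faces 36 mm apart here, 43 mm at the ends. Wide open, handles are parallel, 22 mm apart. The point rides on the right (-y) half, which turns 0.2 rad clockwise from the middle line when wide open.
- clip_jaw (a joint): opening angle of the clip, rad: 0 shut (jaws meeting), 0.40 wide open against its stop (jaw tips about 20 mm apart). The spring always shuts it: squeezing at the middle of the handles takes about 4 N to start and 8 N when wide open.
- jaw_tip_left (a point): tip of the clip's left jaw (+y side of the clip, looking from handles to mouth), half-way up the 30 mm high jaw; the mouth is about 35 mm deep behind the tips
- jaw_tip_right (a point): tip of the clip's right jaw (-y side of the clip), half-way up the jaw
- clip: the loose spring clip, bare steel, 80 g, 95 mm long, 30 mm high, lying on its side with its pivot pin upright; origin on the pivot pin at the underside, x axis to the mouth while shut (it belongs to the right half)
- bin: bystander: open cardboard parts bin 110 x 150 x 55 mm high with brass fittings in it, origin at the centre of its underside
- can: bystander: closed can 66 mm across, 100 mm high, origin at the centre of its underside
- carton: bystander: closed cardboard carton 120 x 70 x 60 mm high, origin at the centre of its underside
Not all that is in view belongs to the job. What is shaped like the stand but green or orange is not meant.

How it is judged:
By the outcome, as a careful person would: the job done as asked, in the order asked, and still so for the second after the job is handed in, while the arm keeps its last pose, push and grip.
It also fails if it takes over 48 s, if anything falls off the work surface, if the arm or the gripper's body presses on something with over 40 N, if the wrist force passes 120 N, or if a joint passes its speed limit or range.

## Robot

A 6-joint arm with a two-finger parallel gripper is mounted at the origin on the work surface. World frame = base frame: x ahead of the robot, y to its left, z up, the work surface at z = 0. Lengths are in mm, angles in rad, forces in N, time in s.
With the tool pointing down it reaches from about 425 to 925 mm from the base axis. Payload 12.5 kg.
Tool frame: the origin (TCP) lies on the centre line of the jaws, within the pads' length; the fingertips stand 19 mm ahead of it and the grasp point (between the pads) is the TCP; z points along the fingers, y is the direction in which the jaws open and shut (so a half turn about z gives the same grasp; the last joint's range is limited). The gripper opens to 85 mm and grips with 20 to 120 N. Pads are 22 mm wide; open, the fingers measure 114 mm over their backs; the gripper's body (76 mm by 85 mm) begins 54 mm behind the grasp point. The pads swing forward as they close: fully open they stand 13 mm farther back than shut.
Start: joints at [1.18, 0.491, 1.559, -0, 1.092, -0.106], TCP at [175.586, 599.846, 229.627] pointing down, gripper open.
Joint ranges: [-3.1, 3.1], [-0.84, 2.19], [0.05, 2.79], [-1.13, 4.28], [0.06, 2.93], [-2.69, 2.69]. Speed limits (rad/s): [2.22, 2.22, 2.79, 3.14, 3.14, 3.14].

## Interface

Orientations are given as a unit quaternion [w, x, y, z].
In Python, from rig import bot gives the robot as it stands.
- The arm moves only by the tool play_rows, never from a script. Its argument "deltas" is text: rows parted by semicolons, each of 7 numbers parted by spaces: the shift along the world's x, y, z in m, then the turn, a rotation vector about the world's x, y, z in rad, then the opening in per cent of the stroke, from 0 (shut) to 100 (fully open). A call has exactly 5 rows; each row shifts and turns the commanded pose from where the row before left it; what a row does not reach is not made up. A row lasts 1/8 s, in which the tool goes at most 62.5 mm and 10.7 degrees, less where a joint would pass 70% of its speed; a pose out of reach is approached as far as the arm can. A call is refused whole if a number of a shift passes 0.0625 or a number of a turn 0.188, either way. A call with a gripper value outside its range is refused whole. The fingers move at their own pace and stop on an object; "squeeze" is the grip in N (left out, the last holds). Time passes only in rows, so rows that do not move let the fingers close, or fill a call up. It gives the time, the measured TCP pose, the force and the opening at its end, in the units of the state.
- bot.sense(): the state, without advancing time (a new reading comes with each control period).
- bot.get_image(name): name is "scene" or "top"; returns the picture (400x640x3 uint8, blue, green, red); there is no depth.
- bot.camera_params(name): a dict with "mtx" (3x3 intrinsics, pixels), "origin" and "attitude" of the camera in the world. Camera axes: x right, y up, looking along -z (the intrinsics and any distortion apply to the point x, -y, -z); pixel columns grow to the right and rows downward; lengths in mm; the calibration is good to about 2 mm. A picture is of the moment at which its call begins. camera_params takes no time and is no camera call.
- bot.finish_job(): hands the job in, once; it reports no verdict.
The state is a dict: "time": time; "joints": joint angles; "joint_velocities": joint speeds; "effort": joint torques, N m; "eef_pos": TCP position; "orientation": TCP orientation; "ft_force": force on the tool from outside, world axes, zero at the start; "moment": the same for the moment, N m; "opening": finger opening in mm.
Only numpy, scipy, OpenCV 4.12 (cv2) and the standard library are available. Lean on these libraries where they do the work, as an engineer would, in place of code of your own. Each camera call takes 0.05 s, during which the arm holds its last target.

## Working session

There is one attempt and no reset: what is moved stays moved. The work goes in short steps, Python scripts to look and compute and a tool call to move; the robot and the scene stay as the last step left them, time stands still between calls to the robot, and variables do not carry over. Pictures are saved under pics/ and viewed, and the job is handed in when it is done.

Besides the shell and the picture viewer there is one more tool, called after "Emit:" as name(argument=value, ...) on one line, values as JSON. play_rows: Moves the arm, as the interface text tells. Its arguments: {"type":"object","properties":{"deltas":{"type":"string"},"squeeze":{"type":"number"}},"required":["deltas"]}

```bash
ls; mkdir -p pics
python3 - <<'E'
from rig import bot
import cv2
print(bot.sense())
for n in("scene","top"):
    cv2.imwrite(f"pics/{n}0.png",bot.get_image(n)); print(n,bot.camera_params(n))
E
```

```text
pics
{'time': 0.0, 'joints': array([ 1.18043854e+00,  4.91585763e-01,  1.55948258e+00,  1.92911613e-05,
        1.09169060e+00, -1.05587523e-01]), 'joint_velocities': array([-0.00124491,  0.00030047, -0.00085333,  0.00164134,  0.00037278,
        0.0007985 ]), 'effort': array([ 6.61408994e-04, -6.18437290e+01, -2.61599278e+01,  1.60327721e-05,
        3.82742583e-03, -1.24767840e-05]), 'eef_pos': array([175.46034919, 599.61579359, 229.00005239]), 'orientation': array([-1.51421085e-04,  1.41908892e-01,  9.89879551e-01, -5.63204616e-04]), 'ft_force': array([ 0.34677776, -0.18640143, -0.04359002]), 'moment': array([-0.04530029,  0.00046067,  0.00357626]), 'opening': 85.65787820579388}
scene {'mtx': array([[407.63321446,   0.        , 318.71891439],
       [  0.        , 407.63321446, 203.47031112],
       [  0.        ,   0.        ,   1.        ]]), 'origin': array([ 939.10550263, -630.6201411 , 1038.37741928]), 'attitude': array([0.90983285, 0.32435765, 0.07903203, 0.24647563])}
top {'mtx': array([[492.68986823,   0.        , 316.87585633],
       [  0.        , 492.68986823, 203.55234661],
       [  0.        ,   0.        ,   1.        ]]), 'origin': array([ 334.6356982 ,   41.00742686, 1346.87556368]), 'attitude': array([-0.70062775, -0.06910142,  0.06763517,  0.706945  ])}
```

View pics/scene0.png

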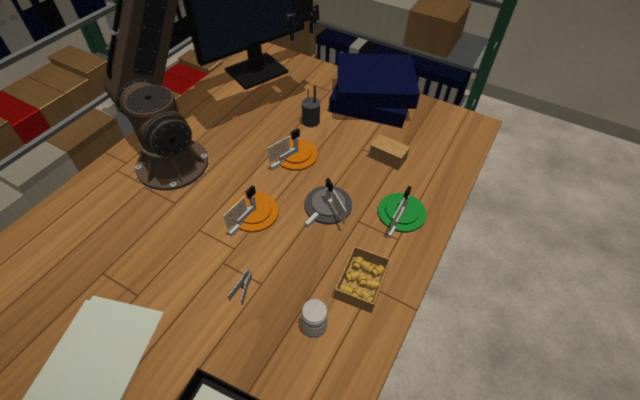

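View pics/top0.png

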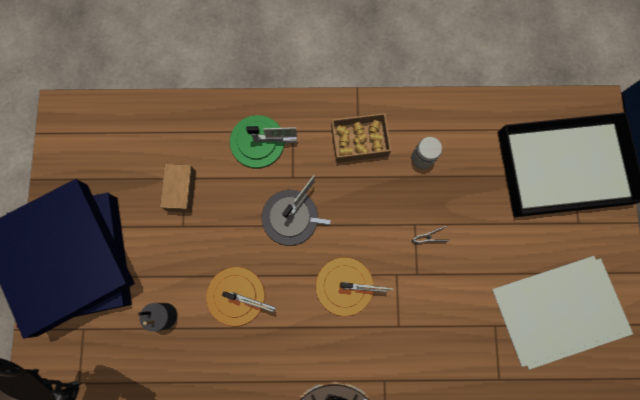

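```bash
cat > h.py <<'E'
import numpy as np, cv2
from scipy.spatial.transform import Rotation as R
from rig import bot
def cam(n):
    p=bot.camera_params(n); q=p['attitude']
    return p['mtx'],p['origin'],R.from_quat([q[1],q[2],q[3],q[0]]).as_matrix()
def ray(n,u,v):
    K,o,A=cam(n); d=np.array([(u-K[0,2])/K[0,0],-(v-K[1,2])/K[1,1],-1.]); d=A@d
    return o,d/np.linalg.norm(d)
def onz(n,u,v,z):
    o,d=ray(n,u,v); return o+d*(z-o[2])/d[2]
def tri(a,b):
    o1,d1=ray("scene",*a); o2,d2=ray("top",*b)
    s=np.linalg.lstsq(np.c_[d1,-d2],o2-o1,rcond=None)[0]
    p,q=o1+s[0]*d1,o2+s[1]*d2
    return (p+q)/2,np.linalg.norm(p-q)
def proj(n,P):
    K,o,A=cam(n); c=A.T@(np.asarray(P,float)-o); return np.array([K[0,2]+K[0,0]*c[0]/-c[2],K[1,2]+K[1,1]*c[1]/c[2]])
def crop(img,u0,v0,u1,v1,s,fn):
    cv2.imwrite(fn,cv2.resize(img[v0:v1,u0:u1],None,fx=s,fy=s,interpolation=cv2.INTER_CUBIC))
E
python3 - <<'E'
from h import *
S=cv2.imread('pics/scene0.png');T=cv2.imread('pics/top0.png')
def c(i,a):return cv2.resize(i[a[1]:a[1]+75,a[0]:a[0]+100],(400,300),interpolation=cv2.INTER_CUBIC)
cv2.imwrite('pics/c0.png',np.vstack([np.hstack([c(S,(280,165)),c(T,(240,180))]),np.hstack([c(S,(190,250)),c(T,(380,200))])]))
E
```

```text
(no output)
```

View pics/c0.png

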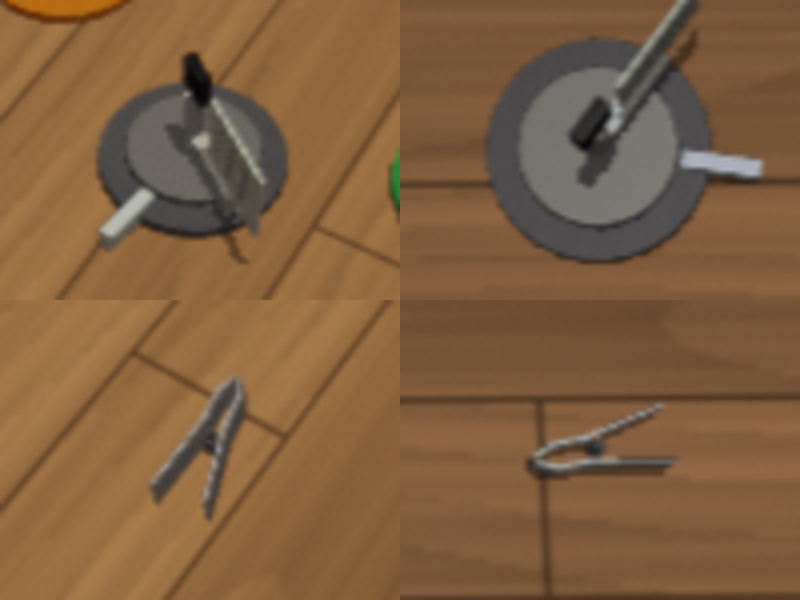

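Run:
```python
from h import *
S=cv2.imread('pics/scene0.png');T=cv2.imread('pics/top0.png')
# crop px -> image px
sc=lambda x,y:(280+x/4-.4,165+y/4-.4); tc=lambda x,y:(240+(x-400)/4-.4,180+y/4-.4)
sl=lambda x,y:(190+x/4-.4,250+(y-300)/4-.4); tl=lambda x,y:(380+(x-400)/4-.4,200+(y-300)/4-.4)
# foot: low saturation mask in top
hsv=cv2.cvtColor(T,cv2.COLOR_BGR2HSV)
m=((hsv[...,1]<60)).astype(np.uint8)*255
m[:180]=0;m[255:]=0;m[:,:255]=0;m[:,325:]=0
c=max(cv2.findContours(m,cv2.RETR_EXTERNAL,cv2.CHAIN_APPROX_NONE)[0],key=cv2.contourArea)
print('foot bbox',cv2.boundingRect(c))
hull=cv2.convexHull(c)
for k in range(1):
    # robust circle: points left & below
    p=c[:,0,:]; p=p[(p[:,0]<280)|(p[:,1]>230)]; p=p[p[:,0]<318]
    e=cv2.fitEllipse(p.astype(np.float32)); print(e,onz('top',*e[0],12))
def show(n,a,b):
    P,g=tri(a,b);print(n,P.round(1),'gap',round(g,1))
show('bar top',sc(195,66),tc(598,108))
show('mark outer',sc(107,235),tc(762,165))
show('mark inner',sc(146,193),tc(685,158))
show('card free top',sc(265,183),tc(690,3))
show('pivot',sl(210,440),tl(595,446))
show('tip',sl(238,380),tl(535,462))
show('hA',sl(208,510),tl(675,463)); show('hB',sl(155,490),tl(662,407))
for n,a in(('tip',(535,462)),('piv',(595,446)),('hA',(675,463)),('hB',(662,407))): print(n,onz('top',*tl(*a),22).round(1))
for n,a in(('mo',(762,167)),('mi',(683,160))): print(n,onz('top',*tc(*a),20).round(1))
for n,a in(('mo',(107,235)),('mi',(146,193))): print('scene',n,onz('scene',*sc(*a),20).round(1))
```

```text
foot bbox (262, 180, 63, 65)
((289.635498046875, 216.92913818359375), (54.29775619506836, 55.701759338378906), 65.85955810546875) [559.71419214 117.7867221   12.        ]
bar top [565.1 111.  123.4] gap 5.8
mark outer [546.7   6.6  16.2] gap 1.1
mark inner [551.8  58.8  14.8] gap 2.1
card free top [647.2  57.3  89.8] gap 9.2
pivot [ 501.7 -261.6   12.4] gap 4.3
tip [ 491.8 -217.5   19.4] gap 0.1
hA [ 506.8 -308.8  -13. ] gap 34.5
hB [ 514.8 -310.9   41.8] gap 30.8
tip [ 491.6 -216.9   22. ]
piv [ 502.  -257.9   22. ]
hA [ 490.  -311.3   22. ]
hB [ 528.2 -304.8   22. ]
mo [545.1   7.   20. ]
mi [550.5  60.8  20. ]
scene mo [547.8   3.8  20. ]
scene mi [553.   54.6  20. ]
```

Run:
```python
from h import *
S=cv2.imread('pics/scene0.png');T=cv2.imread('pics/top0.png')
def c(i,a):return cv2.resize(i[a[1]:a[1]+75,a[0]:a[0]+50],(400,600),interpolation=cv2.INTER_CUBIC)
cv2.imwrite('pics/c1.png',np.hstack([c(S,(300,170)),c(T,(275,170))]))
def c(i,a):return cv2.resize(i[a[1]:a[1]+50,a[0]:a[0]+50],(400,400),interpolation=cv2.INTER_CUBIC)
cv2.imwrite('pics/c2.png',np.hstack([c(S,(215,260)),c(T,(405,215))]))
```

```text
(no output)
```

View pics/c1.png

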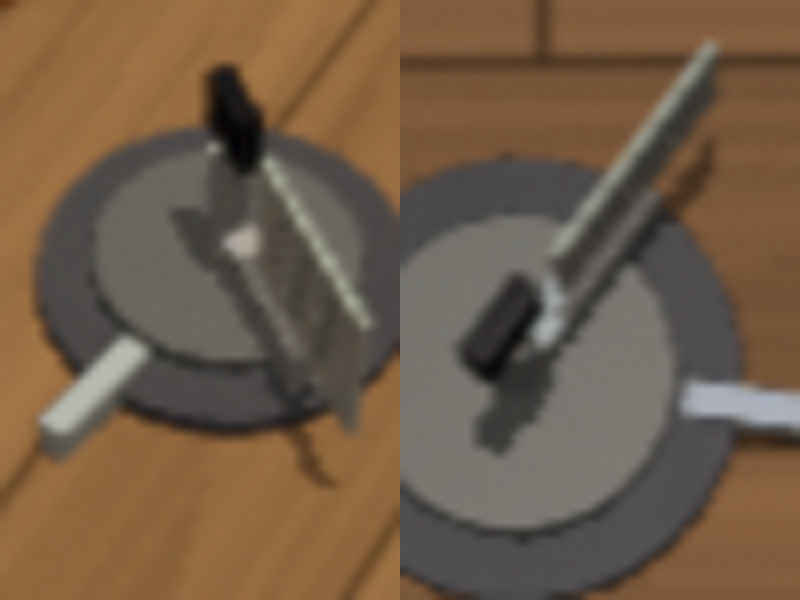

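View pics/c2.png

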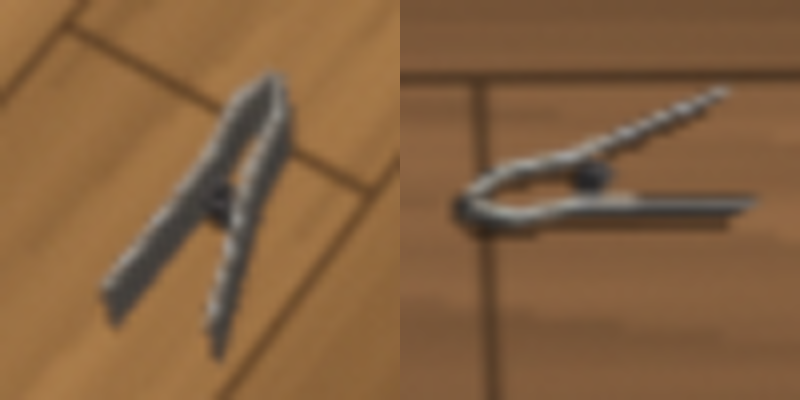

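Run:
```python
from h import *
s1=lambda x,y:(300+x/8-.44,170+y/8-.44); t1=lambda x,y:(275+(x-400)/8-.44,170+y/8-.44)
s2=lambda x,y:(215+x/8-.44,260+y/8-.44); t2=lambda x,y:(405+(x-400)/8-.44,215+y/8-.44)
def show(n,a,b):
    P,g=tri(a,b);print(n,P.round(1),'gap',round(g,1));return P
a=show('card out top',s1(370,325),t1(712,43));b=show('card in top',s1(265,160),t1(553,250))
C=np.array([559.7,117.8])
o=onz('top',*t1(712,43),108)[:2];i=onz('top',*t1(553,250),108)[:2]
for p in(o,i,a[:2],b[:2]):print(p.round(1),np.hypot(*(p-C)).round(1),np.degrees(np.arctan2(*(p-C)[::-1])))
d=o-i;print('top card dir',np.degrees(np.arctan2(d[1],d[0])),np.hypot(*d))
show('bar top c',s1(228,95),t1(500,318))
print(onz('top',*t1(500,318),117))
for n,x,y in(('tip',(272,75),(468,203)),('h-x',(108,285),(755,202)),('h+x',(212,330),(727,92)),('pivot',(215,190),(592,172))):
    show(n,s2(*x),t2(*y)); print('  top z30',onz('top',*t2(*y),30).round(1))
```

```text
card out top [654.4  50.6 104.2] gap 0.2
card in top [584.7 101.2 105.2] gap 3.0
[653.3  50.5] 115.3 -35.733080134127256
[585.4 102. ] 30.2 -31.699380327052886
[654.4  50.6] 116.1 -35.38241051742548
[584.7 101.2] 30.0 -33.621268564684826
top card dir -37.158651820558156 85.25522640595493
bar top c [560.5 117.1 113.3] gap 4.8
[561.67586581 118.32419018 117.        ]
tip [ 491.2 -216.9   22.1] gap 2.2
  top z30 [ 491.1 -214.6   30. ]
h-x [ 491.4 -312.1   24.3] gap 0.6
  top z30 [ 490.5 -310.8   30. ]
h+x [ 529.6 -306.1   19.6] gap 0.6
  top z30 [ 527.9 -303.6   30. ]
pivot [ 500.7 -261.2   18.5] gap 5.3
  top z30 [ 501.1 -256.7   30. ]
```

Run:
```python
from h import *
for n,u,v,z in(('monitor base','scene257',70,0),): pass
for uv in((257,70),(225,68),(288,72),(311,122),(333,108),(408,118),(340,60),(416,62)): print(uv,onz('scene',*uv,0).round(0),onz('scene',*uv,100).round(0))
for uv in((155,318),(130,270),(118,195),(85,183)): print('top',uv,onz('top',*uv,0).round(0),onz('top',*uv,100).round(0))
print(proj('scene',[175,600,230]),proj('scene',[175,600,350]))
```

```text
(257, 70) [-84. 627.   0.] [ 15. 505. 100.]
(225, 68) [-214.  565.    0.] [-103.  450.  100.]
(288, 72) [ 42. 685.   0.] [128. 558. 100.]
(311, 122) [303. 445.   0.] [364. 342. 100.]
(333, 108) [334. 566.   0.] [393. 451. 100.]
(408, 118) [620. 665.   0.] [651. 541. 100.]
(340, 60) [194. 890.   0.] [265. 744. 100.]
(416, 62) [ 500. 1058.    0.] [542. 895. 100.]
top (155, 318) [292. 477.   0.] [295. 445. 100.]
top (130, 270) [420. 552.   0.] [413. 514. 100.]
top (118, 195) [628. 599.   0.] [607. 558. 100.]
top (85, 183) [664. 694.   0.] [639. 646. 100.]
[302.90518765  39.98964783] [302.4291598    8.14928248]
```

```bash
python3 -c "
from h import *
S=cv2.imread('pics/scene0.png');crop(S,90,0,450,200,2.2,'pics/c3.png')"
```

```text
(no output)
```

View pics/c3.png

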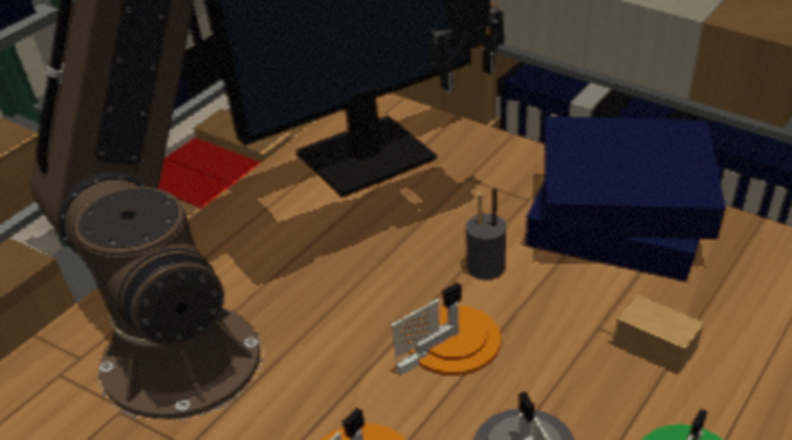

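Emit:
play_rows(deltas="0.040 -0.030 0.01 0 0 -0.07 100;0.040 -0.035 0.01 0 0 -0.07 100;0.035 -0.045 0.01 0 0 -0.07 100;0.030 -0.050 0 0 0 -0.07 100;0.030 -0.050 0 0 0 -0.064 100", squeeze=30)

```text
time: 0.72
eef_pos: [351.3, 388.1, 259.5]
orientation: [-0.0, 0.31, 0.951, -0.0]
ft_force: [1.0, 0.4, 0.0]
opening: 85.5
```

Emit:
play_rows(deltas="0.035 -0.045 0 0 0 0 100;0.035 -0.045 0 0 0 0 100;0.035 -0.045 0 0 0 0 100;0.035 -0.045 0 0 0 0 100;0.035 -0.045 0 0 0 0 100")

```text
time: 1.35
eef_pos: [526.4, 163.1, 259.5]
orientation: [-0.0, 0.309, 0.951, 0.0]
ft_force: [-1.2, 0.9, -0.0]
opening: 85.6
```

Emit:
play_rows(deltas="0.034 -0.045 0 0 0 0 100;0 0 -0.045 0 0 0 100;0 0 -0.045 0 0 0 100;0 0 -0.035 0 0 0 100;0 0 0 0 0 0 100")

```text
time: 1.98
eef_pos: [558.5, 119.7, 132.5]
orientation: [-0.002, 0.309, 0.951, -0.001]
ft_force: [-0.6, 0.3, 0.6]
opening: 85.3
```

Run:
```python
from h import *
S=bot.get_image('scene');T=bot.get_image('top')
def c(i,a):return cv2.resize(i[a[1]:a[1]+75,a[0]:a[0]+50],(400,600),interpolation=cv2.INTER_CUBIC)
cv2.imwrite('pics/c4.png',np.hstack([c(S,(300,150)),c(T,(270,170))]))
print(bot.sense()['eef_pos'])
```

```text
[560.0034243  119.92913294 135.46261943]
```

View pics/c4.png

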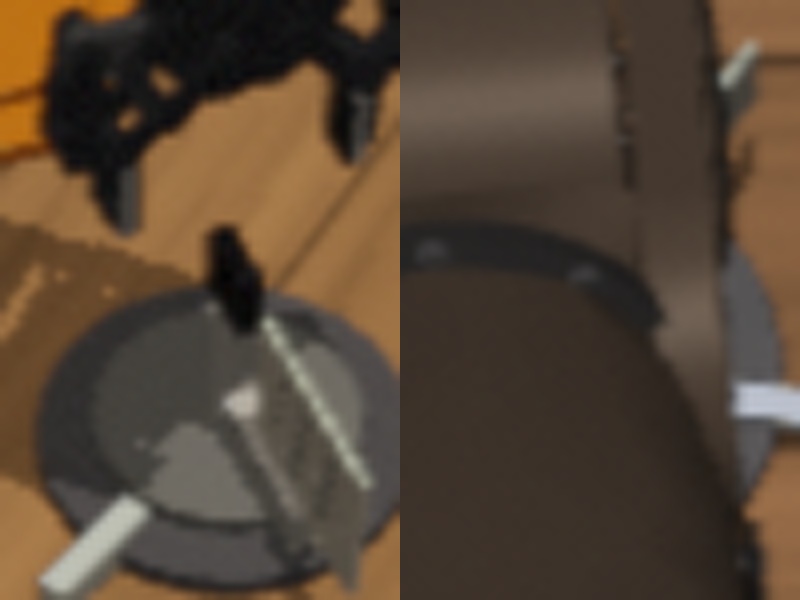

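Emit:
play_rows(deltas="0.0005 -0.0015 -0.015 0 0 0 100;0 0 -0.014 0 0 0 100;0 0 0 0 0 0 0;0 0 0 0 0 0 0;0 0 0 0 0 0 0", squeeze=25)

```text
time: 2.7
eef_pos: [560.3, 118.4, 106.0]
orientation: [0.0, 0.309, 0.951, 0.0]
ft_force: [-0.4, -0.1, 0.5]
opening: 32.3
```

Emit:
play_rows(deltas="0 0 0 0 0 0 0;0 0 0 0 0 0 0;0 0 0 0 0 0 0;0 0 0 0 0 0 0;0 0 0 0 0 0 0")

```text
time: 3.32
eef_pos: [560.2, 118.3, 106.0]
orientation: [0.0, 0.309, 0.951, 0.0]
ft_force: [-1.7, -2.2, 5.8]
opening: 11.3
```

Emit:
play_rows(deltas="0 0 0 0 0 -0.06 0;0 0 0 0 0 -0.13 0;0 0 0 0 0 -0.13 0;0 0 0 0 0 -0.13 0;0 0 0 0 0 -0.13 0")

```text
time: 3.95
eef_pos: [561.7, 119.4, 106.0]
orientation: [0.001, 0.57, 0.822, 0.002]
ft_force: [7.8, 9.2, -2.4]
opening: 11.0
```

Emit:
play_rows(deltas="0 0 0 0 0 -0.13 0;0 0 0 0 0 -0.13 0;0 0 0 0 0 -0.13 0;0 0 0 0 0 -0.10 0;0 0 0 0 0 0 0")

```text
time: 4.58
eef_pos: [563.5, 119.6, 106.1]
orientation: [0.002, 0.751, 0.66, 0.004]
ft_force: [15.1, 10.4, -5.9]
opening: 11.2
```

Run:
```python
from h import *
S=bot.get_image('scene');T=bot.get_image('top')
cv2.imwrite('pics/S1.png',S);cv2.imwrite('pics/T1.png',T)
def c(i,a):return cv2.resize(i[a[1]:a[1]+75,a[0]:a[0]+50],(400,600),interpolation=cv2.INTER_CUBIC)
cv2.imwrite('pics/c5.png',np.hstack([c(S,(290,160)),c(T,(290,185))]))
s=bot.sense();print(s['eef_pos'],s['orientation'],s['ft_force'],s['moment'])
```

```text
[563.49874905 119.65480997 106.08996378] [0.00194283 0.75103489 0.6602484  0.00385612] [15.67145376  9.56586    -8.00297132] [ 1.65480983 -2.51054608 -0.0283037 ]
```

View pics/c5.png

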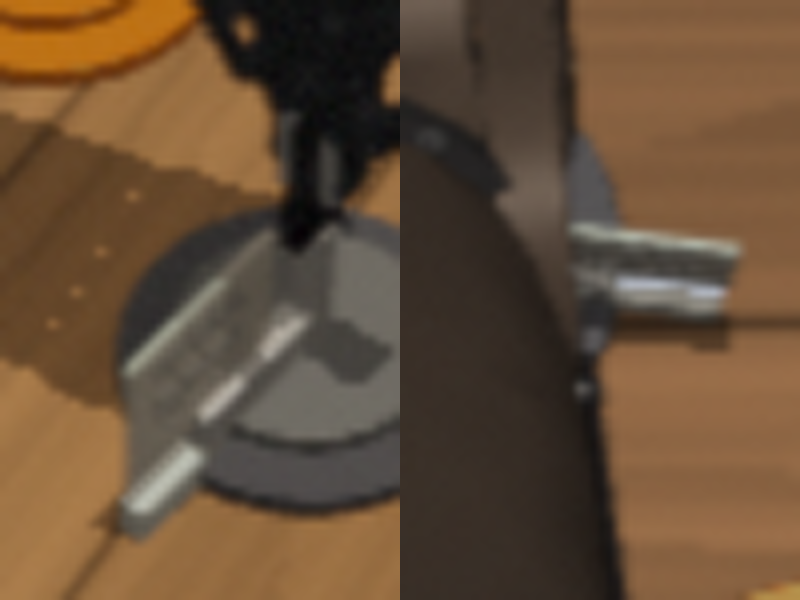

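Run:
```python
from h import *
s1=lambda x,y:(290+x/8-.44,160+y/8-.44); t1=lambda x,y:(290+(x-400)/8-.44,185+y/8-.44)
def ang(d):return np.degrees(np.arctan2(d[1],d[0])).round(1)
P,g=tri(s1(125,372),t1(740,245));print('edge top',P.round(1),g)
o=onz('top',*t1(740,245),108);i=onz('top',*t1(575,229),108);print('card top z108',o.round(1),ang(o-i))
o=onz('scene',*s1(125,374),108);i=onz('scene',*s1(272,237),108);print('card scene z108',o.round(1),i.round(1),ang(o-i))
P,g=tri(s1(130,515),t1(728,290));print('mark out',P.round(1),g)
# mark edges along
o=onz('top',*t1(728,285),20);i=onz('top',*t1(615,280),20);print('mark z20',o.round(1),i.round(1),ang(o-i))
for u in((126,503,183,450),(150,515,202,462)):
  o=onz('scene',*s1(*u[:2]),20);i=onz('scene',*s1(*u[2:]),20);print('mark sc',o.round(1),i.round(1),ang(o-i))
```

```text
edge top [546.4   3.2 105.8] 2.614784493532147
card top z108 [547.    4.1 108. ] -96.1
card scene z108 [546.9  -0.  108. ] [560.3  85.  108. ] -99.0
mark out [546.5   4.9  15.2] 2.377418642380091
mark z20 [548.3   5.7  20. ] [550.4  44.2  20. ] -93.1
mark sc [543.2   5.2  20. ] [549.   38.6  20. ] -100.0
mark sc [554.1   5.   20. ] [558.4  37.3  20. ] -97.6
```

Emit:
play_rows(deltas="0.003 0.0005 0 0 0 0 0;0 0 0 0 0 0 0;0 0 0 0 0 0 40;0 0 0 0 0 0 60;0 0 0 0 0 0 80")

```text
time: 5.3
eef_pos: [563.0, 118.7, 105.5]
orientation: [-0.0, 0.751, 0.66, -0.0]
ft_force: [0.1, -0.3, 0.1]
opening: 65.0
```

Emit:
play_rows(deltas="0 0 0.02 0 0 0 100;0 0 0.05 0 0 0 100;0 0 0.05 0 0 0 100;-0.01 -0.06 0 0 0 0.05 100;-0.01 -0.06 0 0 0 0.05 100")

```text
time: 5.92
eef_pos: [542.7, -2.1, 226.2]
orientation: [0.001, 0.716, 0.698, 0.0]
ft_force: [0.8, -1.2, 0.1]
opening: 85.2
```

Emit:
play_rows(deltas="-0.01 -0.06 0 0 0 0.05 100;-0.01 -0.06 0 0 0 0.05 100;-0.01 -0.06 0 0 0 0.05 100;-0.01 -0.05 0 0 0 0.05 100;0 -0.05 0 0 0 0.032 100")

```text
time: 6.55
eef_pos: [502.2, -283.0, 225.8]
orientation: [0.0, 0.631, 0.776, 0.0]
ft_force: [1.3, 0.5, -0.2]
opening: 85.5
```

Run:
```python
from h import *
S=bot.get_image('scene');T=bot.get_image('top')
cv2.imwrite('pics/S2.png',S);cv2.imwrite('pics/T2.png',T)
def c(i,a):return cv2.resize(i[a[1]:a[1]+75,a[0]:a[0]+50],(400,600),interpolation=cv2.INTER_CUBIC)
cv2.imwrite('pics/c6.png',np.hstack([c(S,(295,160)),c(T,(285,185))]))
s=bot.sense();print(s['eef_pos'],s['orientation'],s['ft_force'],s['moment'])
```

```text
[ 502.59416985 -285.370176    225.31207834] [ 4.30827484e-04  6.32607147e-01  7.74472695e-01 -2.38555616e-04] [ 0.22409904  0.64809254 -0.66698516] [ 0.01524741 -0.00885863 -0.00303582]
```

View pics/c6.png

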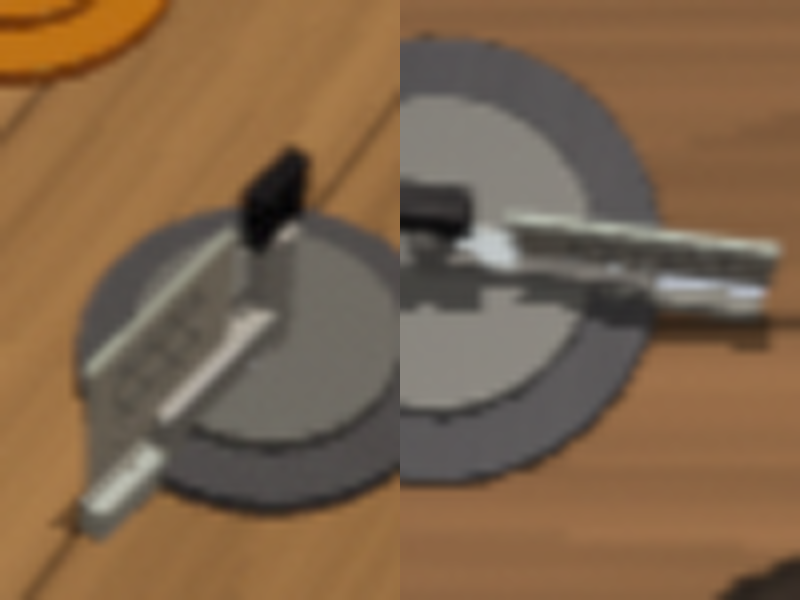

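View pics/T2.png

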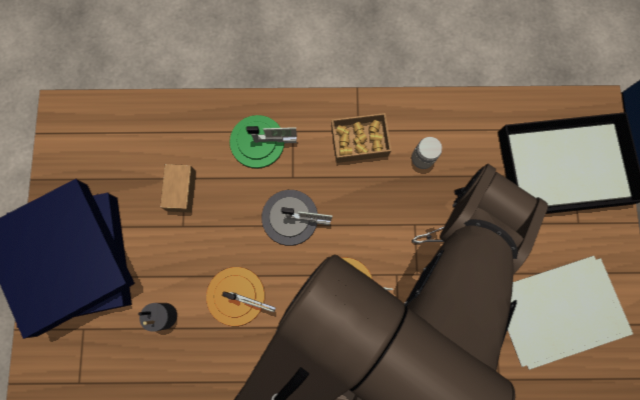

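Run:
```python
from h import *
T0=cv2.imread('pics/top0.png');S0=cv2.imread('pics/scene0.png');T2=cv2.imread('pics/T2.png');S2=cv2.imread('pics/S2.png')
def ang(d):return np.degrees(np.arctan2(d[1],d[0])).round(2)
def mk(img,thr,box,n,z):
    g=cv2.cvtColor(img,cv2.COLOR_BGR2HSV); m=((g[...,2]>thr)&(g[...,1]<50)).astype(np.uint8)
    b=np.zeros_like(m);b[box[1]:box[3],box[0]:box[2]]=1;m&=b
    nn,l,st,ce=cv2.connectedComponentsWithStats(m); k=1+np.argmax(st[1:,4]); v,u=np.nonzero(l==k)
    w=g[v,u,2].astype(float)-thr+1
    P=np.array([onz(n,a,c,z)[:2] for a,c in zip(u,v)]); c=np.average(P,0,w)
    ev,V=np.linalg.eigh(np.cov(P.T,aweights=w)); d=V[:,1]; d*=-np.sign(d[1])
    t=(P-c)@d
    print(n,len(u),'c',c.round(1),'ang',ang(d),'len',np.ptp(t).round(1),'ends',(c+d*t.max()).round(1),(c+d*t.min()).round(1)); return c,d
def foot(img,n,keep):
    g=cv2.cvtColor(img,cv2.COLOR_BGR2HSV);return g
for thr in (130,150,170):
  print(thr);mk(T0,thr,(308,212,334,228),'top',20);mk(S0,thr,(300,205,325,232),'scene',20)
for thr in (110,125,140):
  print('card',thr);mk(T2,thr,(298,208,334,218),'top',108);mk(S2,thr,(300,185,325,215),'scene',108)
# foot circle from hull pts on z=12 plane: dark grey edges, T2
g=cv2.cvtColor(T0,cv2.COLOR_BGR2HSV);m=((g[...,1]<70)).astype(np.uint8);b=np.zeros_like(m);b[185:250,255:322]=1;m&=b
c=max(cv2.findContours(m,cv2.RETR_EXTERNAL,cv2.CHAIN_APPROX_NONE)[0],key=cv2.contourArea)[:,0]
P=np.array([onz('top',u,v,12)[:2] for u,v in c]); 
from scipy.optimize import least_squares
r=least_squares(lambda x:np.hypot(*(P-x[:2]).T)-x[2],[560,118,78],loss='soft_l1');print('foot',r.x)
```

```text
130
top 84 c [548.1  34.3] ang -98.09 len 54.8 ends [544.3   7.2] [552.   61.4]
scene 54 c [549.6  30. ] ang -98.59 len 53.1 ends [545.8   4.4] [553.7  57. ]
150
top 73 c [548.1  34.5] ang -98.39 len 50.5 ends [544.4   9.5] [551.7  59.5]
scene 51 c [549.6  29.9] ang -98.88 len 51.1 ends [545.7   5.4] [553.6  55.9]
170
top 61 c [547.9  34.5] ang -98.44 len 49.0 ends [544.3  10.3] [551.5  58.7]
scene 33 c [549.5  30.1] ang -98.57 len 48.1 ends [546.    6.4] [553.1  53.9]
card 110
top 104 c [554.4  62.6] ang -98.26 len 86.3 ends [546.3   6.6] [558.7  92. ]
scene 61 c [552.5  43.6] ang -96.66 len 83.2 ends [547.7   2.2] [557.3  84.9]
card 125
top 85 c [554.6  58.1] ang -100.65 len 86.6 ends [545.    6.8] [561.   91.9]
scene 41 c [583.8  23.3] ang -94.74 len 52.2 ends [581.6  -3.5] [585.9  48.5]
card 140
top 47 c [552.4  52.4] ang -97.94 len 85.2 ends [546.    6.6] [557.8  91. ]
scene 27 c [584.1  23.7] ang -94.61 len 49.2 ends [582.2  -0.6] [586.1  48.5]
foot [560.56277997 117.97002415  76.20613468]
```

Run:
```python
from h import *
T2=cv2.imread('pics/T2.png');S2=cv2.imread('pics/S2.png')
T=T2.astype(float).sum(2)/3;S=S2.astype(float).sum(2)/3
def ang(d):return np.degrees(np.arctan2(d[1],d[0])).round(2)
np.set_printoptions(linewidth=200)
print(T[206:226,300:334:3].round(0).astype(int))
def ridge(I,pts,n,z,lo):
    Q=[]
    for u,v0 in pts:
        vs=np.arange(int(round(v0))-3,int(round(v0))+3); w=np.clip(I[vs,u]-lo,0,None)
        # limit to contiguous around local max near v0
        k=np.argmax(I[vs,u]); sl=slice(max(k-1,0),k+2); w=I[vs[sl],u]-I[vs,u].min(); Q.append((u,(w*vs[sl]).sum()/w.sum()))
    Q=np.array(Q);P=np.array([onz(n,*q,z)[:2] for q in Q])
    vx,vy,x0,y0=cv2.fitLine(P.astype(np.float32),cv2.DIST_HUBER,0,.01,.01).ravel()
    if vy>0:vx,vy=-vx,-vy
    C=np.array([560.4,118.5]) if n=='top' else np.array([562.4,114])
    nrm=np.array([-vy,vx]);print(n,ang((vx,vy)),'line offset from axis',((np.array([x0,y0])-C)@nrm).round(2),np.std((P-[x0,y0])@nrm).round(2))
ridge(T,[(u,212+ (u-300)*3.2/32) for u in range(302,330)],'top',108,0)
# scene: edge from (306.4,206.3) to (323,189)
ridge(S,[(u,206.3-(u-306)*17.3/18.2) for u in range(307,323)],'scene',108,0)
```

```text
[[131 132 112  89  88  86  93  94  94  94  93  94]
 [132 132 125  89  88  80  93  93  93  94  94  94]
 [132 132 134  89  88  87  94  95  95  95  95  95]
 [133 132 132  90  89  87  97  98  98  97  97  97]
 [135 132 133  87  88  87  98  98  99  98  99  98]
 [149 140 137  94  89  88  96  97  97  97  98  97]
 [167 175 160 117 102  96  90  95  95  96  96  96]
 [ 94 113 143 162 160 136 113 105 100  96  96  96]
 [ 69  72  80  91 110 148 171 155 130 113 107  98]
 [ 71  65  57  64  72  87 101 123 151 171 156 100]
 [ 89  69  60  70  65  64  67  71  87 107 144 101]
 [115  98  89  72  74  72  59  62  66  69  83  96]
 [116 107 108 109 116  87  68  69  69  69  65 100]
 [ 70  69  95 111 111 109 131  99  82  71  67 104]
 [ 68  60  64  64  78 110 183 182 152 120  82 104]
 [ 94  66  66  50  74  72 143 145 138 182 141 105]
 [ 85  78  68  46  55  55 112 135 130 146 118 103]
 [128 128  80  45  46  47  72  77  98 134 106  99]
 [134 135 124  52  45  47  51  52  64  79  64  82]
 [134 136 110  83  52  50  38  38  40  42  41  65]]
top -97.75 line offset from axis 1.16 0.35
scene -97.97 line offset from axis -0.15 0.71
```

Emit:
play_rows(deltas="0.0045 -0.0065 -0.05 0 0 0 100;0 0 -0.05 0 0 0 100;0 0 -0.04 0 0 0 100;0 0 -0.02 0 0 0 100;0 0 0 0 0 0 100", squeeze=30)

```text
time: 7.28
eef_pos: [507.0, -286.9, 64.4]
orientation: [-0.001, 0.631, 0.775, -0.0]
ft_force: [0.0, 0.1, 0.5]
opening: 85.2
```

Run:
```python
from h import *
S=bot.get_image('scene')
cv2.imwrite('pics/S3.png',S);crop(S,195,230,295,305,8,'pics/c7.png')
s=bot.sense();print(s['eef_pos'],s['orientation'],s['ft_force'],s['moment'])
```

```text
[ 507.55389988 -287.31643926   65.56886126] [-4.52376596e-04  6.31385668e-01  7.75468848e-01  1.48563139e-05] [-0.52020263  0.96602279 -0.06847904] [ 0.04876982 -0.05997399  0.01389015]
```

View pics/c7.png

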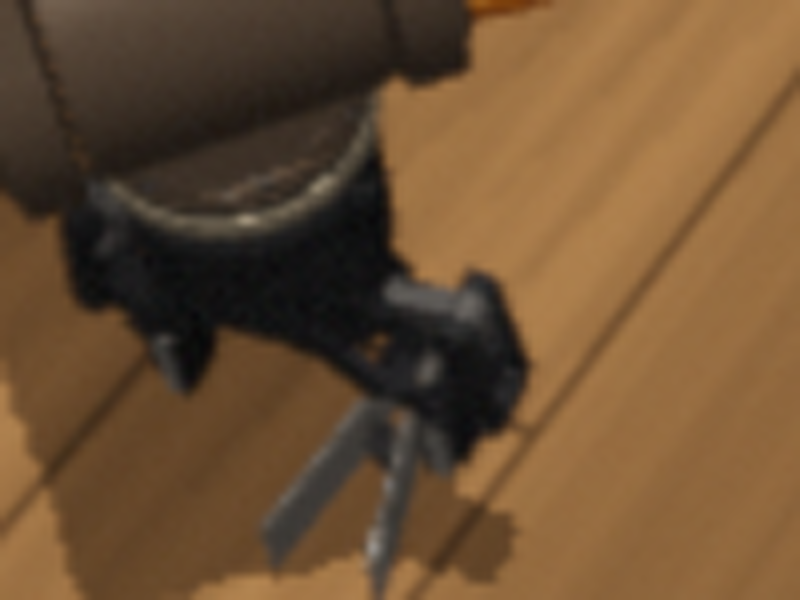

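Run:
```python
from h import *
print(onz('scene',233.3,283,59), proj('scene',[507.5,-287.3,59]),proj('scene',[507,-292,15]))
```

```text
[ 497.05517525 -287.76476845   59.        ] [236.56682959 284.66137039] [237.63239385 293.56023351]
```

Emit:
play_rows(deltas="-0.0005 -0.0045 -0.025 0 0 0 100;0 0 -0.0175 0 0 0 100;0 0 0 0 0 0 50;0 0 0 0 0 0 40;0 0 0 0 0 0 30", squeeze=30)

```text
time: 7.95
eef_pos: [507.6, -292.4, 24.1]
orientation: [0.001, 0.631, 0.775, 0.0]
ft_force: [-0.6, 0.0, 8.4]
opening: 32.3
```

Emit:
play_rows(deltas="0 0 0 0 0 0 0;0 0 0 0 0 0 0;0 0 0 0 0 0 0;0 0 0 0 0 0 0;0 0 0 0 0 0 0", squeeze=30)

```text
time: 8.57
eef_pos: [508.0, -292.7, 24.7]
orientation: [0.002, 0.631, 0.775, 0.0]
ft_force: [-0.3, -0.1, 9.5]
opening: 19.7
```

Run:
```python
from h import *
S=bot.get_image('scene');T=bot.get_image('top')
cv2.imwrite('pics/S4.png',S);crop(S,195,230,295,305,8,'pics/c8.png')
cv2.imwrite('pics/T4.png',T);crop(T,380,190,480,265,8,'pics/c9.png')
s=bot.sense();print(s['eef_pos'],s['orientation'],s['ft_force'],s['moment'],s['opening'])
```

```text
[ 507.90630129 -292.6317548    24.68381977] [1.49317620e-03 6.31511248e-01 7.75365260e-01 1.67819698e-04] [0.42443153 0.71797538 9.59869062] [ 0.06629064 -0.03625033 -0.11547105] 20.00577146429294
```

View pics/c8.png

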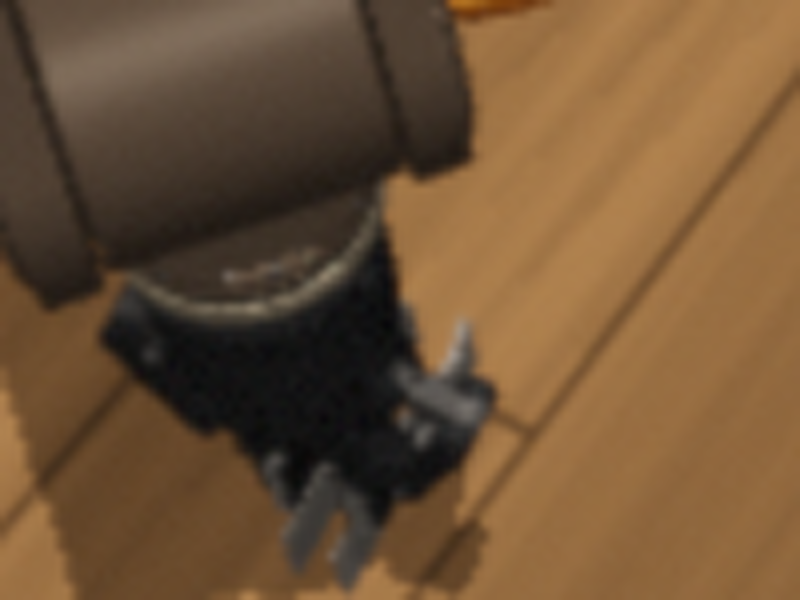

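View pics/c9.png

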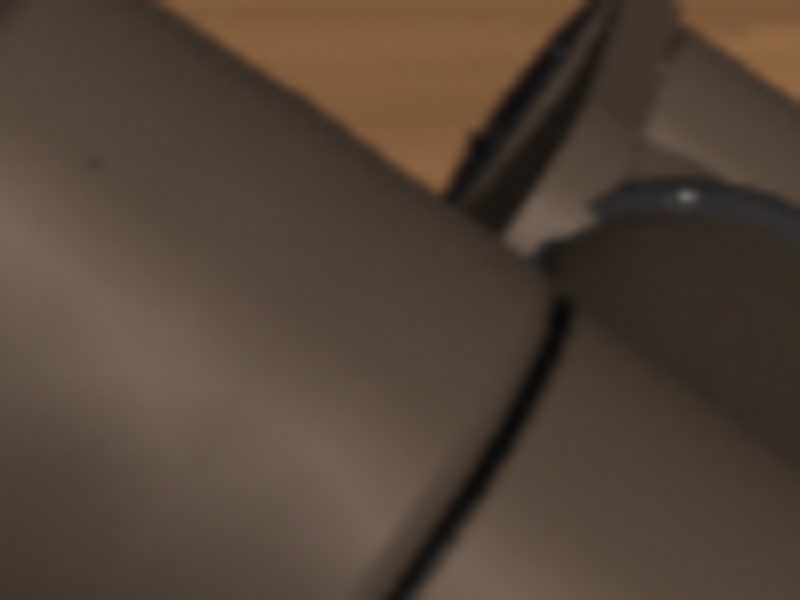

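Emit:
play_rows(deltas="0 0 0.015 0 0 0 0;0 0 0.043 0 0 0 0;0.004 0.035 0 0 0 -0.08 0;0.006 0.05 0 0 0 -0.1 0;0.006 0.05 0 0 0 -0.1 0")

```text
time: 9.3
eef_pos: [523.2, -156.0, 82.2]
orientation: [0.0, 0.735, 0.678, 0.0]
ft_force: [0.0, 0.3, -0.0]
opening: 19.9
```

Emit:
play_rows(deltas="0.006 0.051 0 0 0 -0.064 0;0 0 0 0 0 0 0;0 0 0 0 0 0 0;0 0 0 0 0 0 0;0 0 0 0 0 0 0")

```text
time: 9.93
eef_pos: [529.0, -107.1, 81.2]
orientation: [0.0, 0.755, 0.655, 0.0]
ft_force: [0.3, 0.1, -0.7]
opening: 20.2
```

Run:
```python
from h import *
S=bot.get_image('scene');T=bot.get_image('top')
cv2.imwrite('pics/S5.png',S);crop(S,240,170,340,245,8,'pics/c10.png')
cv2.imwrite('pics/T5.png',T);crop(T,285,180,385,255,8,'pics/c11.png')
s=bot.sense();print(s['eef_pos'],s['orientation'],s['ft_force'],s['moment'],s['opening'])
```

```text
[ 528.9926424  -106.81094747   81.1191936 ] [1.24701692e-05 7.55157163e-01 6.55543789e-01 8.30901766e-06] [ 0.35000655 -0.18954405 -0.93638105] [0.00086362 0.0096785  0.00043496] 19.706477747063488
```

View pics/c10.png

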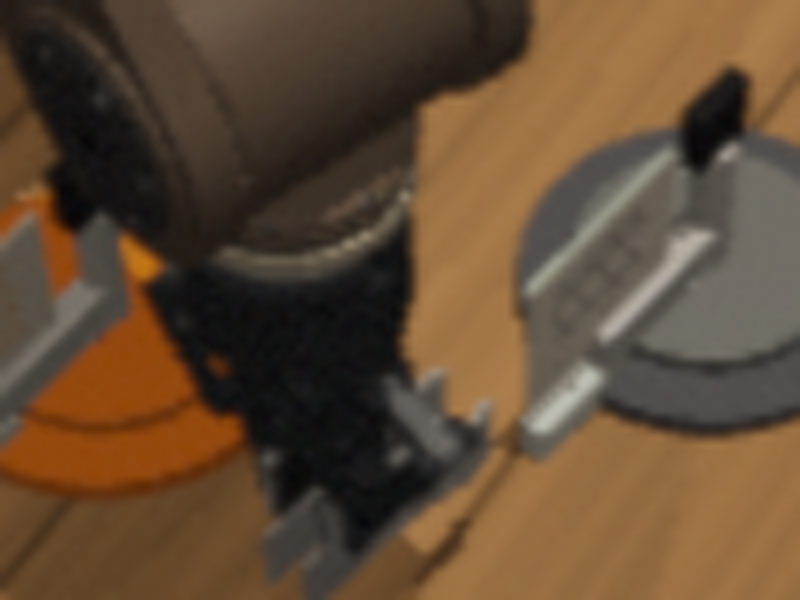

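View pics/c11.png

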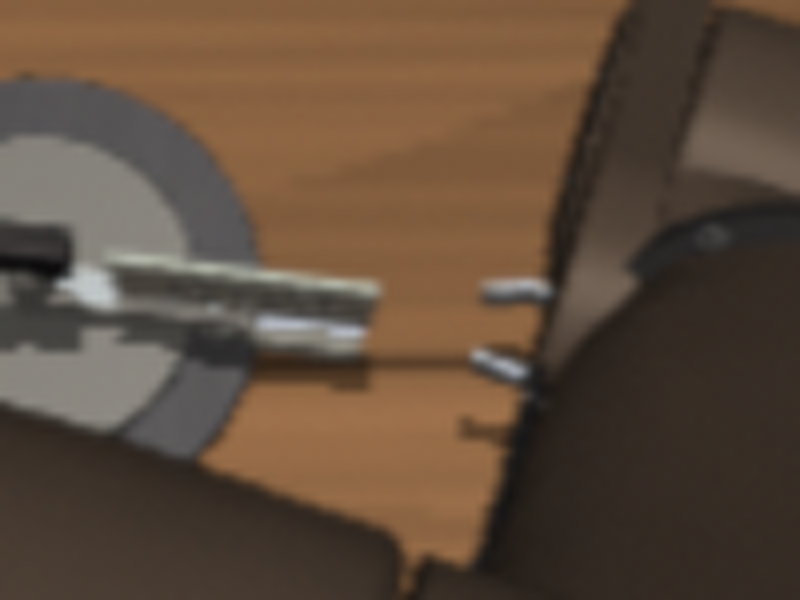

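Run:
```python
from h import *
s1=lambda x,y:(240+x/8-.44,170+y/8-.44); t1=lambda x,y:(285+x/8-.44,180+y/8-.44)
def show(n,a,b):
    P,g=tri(a,b);print(n,P.round(1),'gap',round(g,1));return P
l=show('left tip top',s1(434,370),t1(473,353));r=show('right tip top',s1(485,402),t1(483,290))
e=show('card edge top',s1(526,293),t1(378,288))
print('edge top-bottom scene z', e)
m=np.array([np.cos(np.radians(-98.2)),np.sin(np.radians(-98.2)),0]);n=np.array([-m[1],m[0],0])
for p in(l,r,(l+r)/2):print('along',((p-e)@m).round(1),'across',((p-e)@n).round(1),'dz',(p-e)[2].round(1))
for z in(88,):
  lt=onz('top',*t1(473,353),z);rt=onz('top',*t1(483,290),z);et=onz('top',*t1(378,288),108)
  for p in(lt,rt,(lt+rt)/2):q=p-et;print('top only',(q@m).round(1),(q@n).round(1))
  lt=onz('scene',*s1(434,370),z);rt=onz('scene',*s1(485,402),z);et=onz('scene',*s1(526,293),108)
  for p in(lt,rt,(lt+rt)/2):q=p-et;print('scene only',(q@m).round(1),(q@n).round(1))
```

```text
left tip top [527.1 -28.1  81.4] gap 4.7
right tip top [549.2 -30.9  79.7] gap 1.9
card edge top [546.   4. 104.] gap 2.0
edge top-bottom scene z [545.97477482   3.959465   104.01549858]
along 34.4 across -14.1 dz -22.6
along 34.1 across 8.2 dz -24.4
along 34.3 across -3.0 dz -23.5
top only 33.2 -13.5
top only 33.9 7.4
top only 33.5 -3.1
scene only 36.7 -13.6
scene only 36.2 10.3
scene only 36.5 -1.7
```

Emit:
play_rows(deltas="0.0027 -0.0004 0.0035 0 0 0 0;0.0014 0.010 0 0 0 0 0;0.0014 0.010 0 0 0 0 0;0.0014 0.010 0 0 0 0 0;0 0 0 0 0 0 0")

```text
time: 10.65
eef_pos: [536.0, -75.5, 84.6]
orientation: [-0.0, 0.754, 0.656, 0.0]
ft_force: [-0.8, 0.2, -0.9]
opening: 20.1
```

Run:
```python
from h import *
S=bot.get_image('scene');T=bot.get_image('top')
cv2.imwrite('pics/S6.png',S);cv2.imwrite('pics/T6.png',T)
def c(i,a):return cv2.resize(i[a[1]:a[1]+60,a[0]:a[0]+40],(400,600),interpolation=cv2.INTER_CUBIC)
cv2.imwrite('pics/c12.png',np.hstack([c(S,(290,180)),c(T,(310,190))]))
s=bot.sense();print(s['eef_pos'],s['orientation'],s['ft_force'],s['moment'],s['opening'])
```

```text
[536.00396187 -76.3200739   84.59249617] [ 2.23325820e-05  7.54610409e-01  6.56173094e-01 -1.57884740e-05] [-0.25625518 -0.37920908 -1.10533201] [-0.03136627  0.00921796  0.04385165] 20.027910362258414
```

View pics/c12.png

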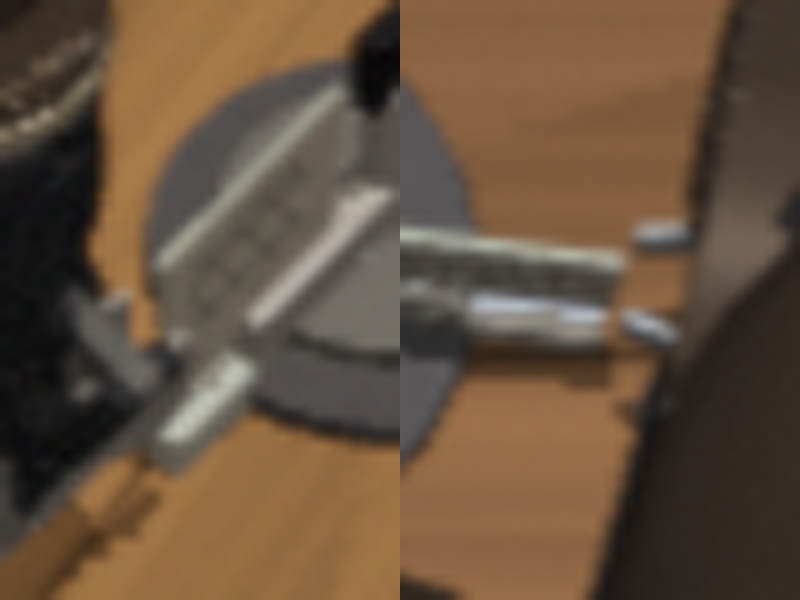

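Run:
```python
from h import *
s1=lambda x,y:(290+x/10-.45,180+y/10-.45); t1=lambda x,y:(310+(x-400)/10-.45,190+y/10-.45)
m=np.array([np.cos(np.radians(-98.2)),np.sin(np.radians(-98.2)),0]);n=np.array([-m[1],m[0],0])
et=onz('top',*t1(622,258),108);
for p in((624,318),(636,235)):
  q=onz('top',*t1(*p),88)-et;print('top only',(q@m).round(1),(q@n).round(1))
es=onz('scene',*s1(156,268),108)
for p in((123,295),(183,338)):
  q=onz('scene',*s1(*p),88)-es;print('scene only',(q@m).round(1),(q@n).round(1))
```

```text
top only 2.6 -12.1
top only 2.9 10.0
scene only 1.8 -11.4
scene only 3.2 12.6
```

Emit:
play_rows(deltas="0.0008 0.0057 0 0 0 0 0;0.0008 0.0057 0 0 0 0 0;0.0008 0.0057 0 0 0 0 0;0.0008 0.0057 0 0 0 0 0;0 0 0 0 0 0 0")

```text
time: 11.38
eef_pos: [539.2, -53.3, 84.6]
orientation: [0.0, 0.755, 0.656, 0.0]
ft_force: [-0.4, 0.2, -0.4]
opening: 20.0
```

Emit:
play_rows(deltas="0 0 0 0 0 0 0;0 0 0 0 0 0 0;0 0 0 0 0 0 0;0 0 0 0 0 0 0;0 0 0 0 0 0 0")

```text
time: 12.0
eef_pos: [539.2, -53.8, 84.6]
orientation: [0.0, 0.755, 0.656, 0.0]
ft_force: [-0.6, -0.1, -0.9]
opening: 20.0
```

Run:
```python
from h import *
S=bot.get_image('scene');T=bot.get_image('top')
cv2.imwrite('pics/S7.png',S);cv2.imwrite('pics/T7.png',T)
def c(i,a):return cv2.resize(i[a[1]:a[1]+60,a[0]:a[0]+40],(400,600),interpolation=cv2.INTER_CUBIC)
cv2.imwrite('pics/c13.png',np.hstack([c(S,(290,180)),c(T,(310,190))]))
s=bot.sense();print(s['eef_pos'],s['orientation'],s['ft_force'],s['moment'],s['opening'],s['time'])
```

```text
[539.17042913 -53.77424317  84.63679505] [5.52872606e-05 7.54821431e-01 6.55930335e-01 1.49156412e-05] [ 0.37788903 -0.69725922 -1.10613604] [-0.05725675  0.04376811  0.05377458] 19.86708169790669 12.1
```

View pics/c13.png

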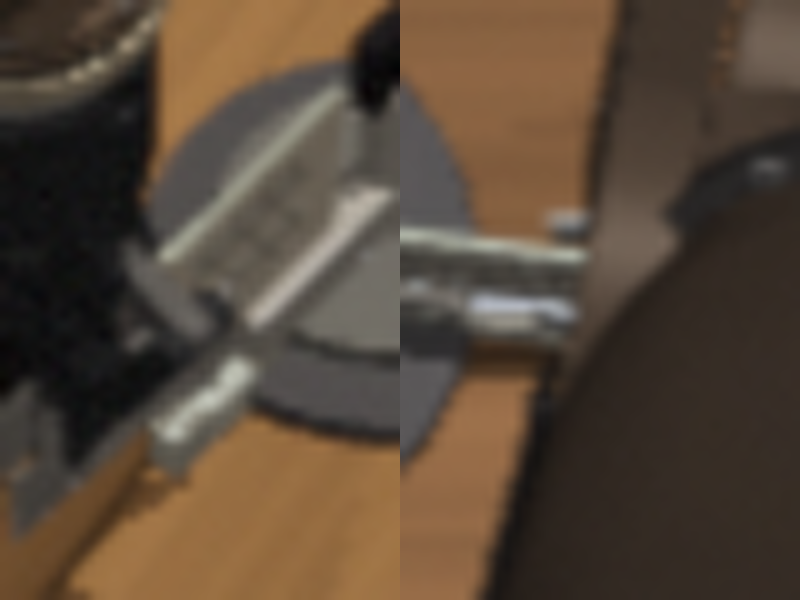

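View pics/S7.png

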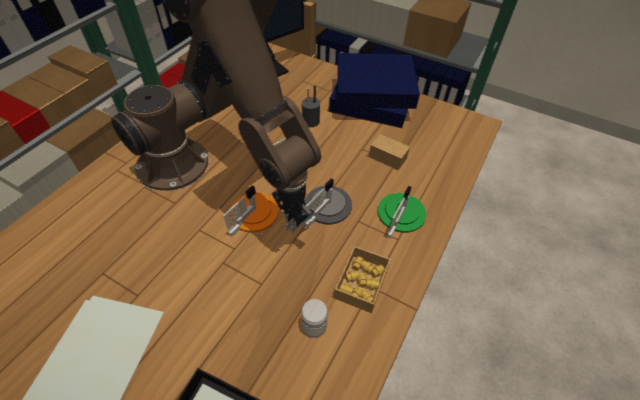

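View pics/T7.png

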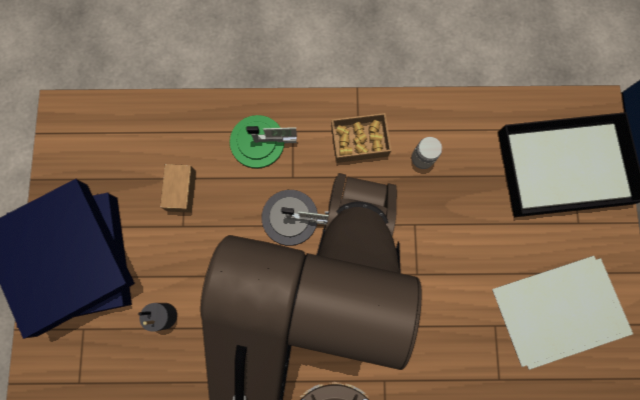

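Run:
```python
from h import *
t1=lambda x,y:(310+(x-400)/10-.45,190+y/10-.45)
m=np.array([np.cos(np.radians(-98.2)),np.sin(np.radians(-98.2)),0]);n=np.array([-m[1],m[0],0])
q=onz('top',*t1(547,217),88)-onz('top',*t1(622,258),108);print((q@m).round(1),(q@n).round(1))
T6=cv2.imread('pics/T6.png').astype(int);T7=cv2.imread('pics/T7.png').astype(int)
print('stand change',np.abs(T6-T7)[190:245,262:322].mean(), 'bystanders',np.abs(cv2.imread('pics/top0.png').astype(int)-T7)[110:215,160:200].mean(),np.abs(cv2.imread('pics/top0.png').astype(int)-T7)[110:170,330:445].mean())
```

```text
-20.6 11.6
stand change 3.3181818181818183 bystanders 11.632777777777777 11.407246376811594
```

Run:
```python
from h import *
a=cv2.imread('pics/top0.png',0).astype(np.float32);b=cv2.imread('pics/T7.png',0).astype(np.float32)
for n,(u0,v0,u1,v1) in dict(carton=(155,160,200,215),bin=(328,110,394,168),can=(408,130,448,172)).items():
    print(n,cv2.phaseCorrelate(a[v0:v1,u0:u1].copy(),b[v0:v1,u0:u1].copy()))
print(bot.finish_job())
```

```text
carton ((0.5309983199266348, 0.039271366913911976), 0.9998746066623264)
bin ((0.02256080198960575, -0.009759906028644849), 0.9967414948123473)
can ((0.02666059984746383, 0.5005217370973547), 0.9946049046516419)
the job is handed in; nothing more can be done
None
```

I turned the dark steel stand's card over its white mark. I then picked up the steel clip by its handles, squeezed it wide open and brought its jaws around the card's free edge. The job was handed in at about 12 s with the clip still held there.

**Final checks:**
- **Swivel angle:** with the arm clear of the stand, the card pointed at about -97.9° and the mark at about -98.5°. That 0.6° gap is within the measuring error. The two cameras differed by up to 4 mm in absolute position, so I relied on distances measured within each view.
- **Clip position:** just before the last move, both jaw tips were 10–12.5 mm to either side of the card, 22–24 mm apart. In the final picture the right tip is about 20 mm past the edge and 11.6 mm from the card. The left tip is hidden there, so its place is worked out from the earlier picture and the move.
- **Height:** the clip stands at about card mid-height. I set it from the stated 108 mm card top, because my own measurement gave about 104 mm.
- **Forces:** the final wrist force was about 1 N, and the finger opening was steady at 20 mm, so nothing suggests contact with the card. The highest forces I read were about 20 N, while turning the bar slightly off-centre, and about 10 N, when the fingertips probably brushed the counter as I gripped the clip.
- **Bin, can and carton:** all are where they were. The image comparison showed half-pixel shifts for the carton and the can. I take these as an artefact of the comparison, since the arm never went near either.

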